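Load the ring column into the tacking jig

ROBOT

A 6-joint arm with a two-finger parallel gripper is mounted at the origin on the work surface. World frame = base frame: x ahead of the robot, y to its left, z up, the work surface at z = 0. Lengths are in mm, angles in rad, forces in N, time in s.
With the tool pointing down it reaches from about 400 to 925 mm from the base axis. Payload 12.5 kg.
Tool frame: the origin (TCP) lies at the very end of the fingers, on their centre line; the grasp point (between the pads) lies 19 mm behind it; z points along the fingers, y is the line along which they close (so a half turn about z gives the same grasp; the last joint's range is limited). The gripper opens to 95 mm and grips with 3 to 60 N. Pads are 20 mm wide; open, the fingers measure 119 mm over their backs; the gripper's body (75 mm by 180 mm) begins 59 mm behind the grasp point.
Start: joints at [-1.44, 0.491, 1.559, -0, 1.092, -0.106], TCP at [146.643, -607.571, 214.661] pointing down, gripper open.
Joint ranges: [-3.1, 3.1], [-0.84, 2.19], [0.05, 2.79], [-1.13, 4.28], [0.06, 2.93], [-2.69, 2.69]. Speed limits (rad/s): [2.22, 2.22, 2.79, 3.14, 3.14, 3.14].

INTERFACE

Orientations are given as [roll, pitch, yaw] about the fixed x, y, z axes, in that order (R = Rz(yaw) Ry(pitch) Rx(roll)).
In Python, from cell import state, imaging, env, spot_in, mark_of gives the robot as it stands. The module is installed in compiled form; this text tells all that it offers.
- The arm moves only by the tool step_arm, never from a script. Its argument "increments" is a list of rows, each an object with "slide": the shift along the tool's x, y, z in m, a list of three; "roll": the turn about the tool's z in rad. A call has 1 to 5 rows; each row is the pose to reach, as a shift and turn from the pose commanded when the call began, along the tool's axes at that moment; what a row does not reach only later rows make up. A row lasts 1/8 s, in which the tool goes at most 62.5 mm and 10.7 degrees, less where a joint would pass 70% of its speed; a pose out of reach is approached as far as the arm can. A call with a gripper value outside its range is refused whole. "fingers" is the opening, from 0 (shut) to 1 (fully open), set as the call begins (left out, the last holds). The fingers move at their own pace and stop on an object; the grip force is fixed at half the most. Time passes only in rows, so rows that repeat a pose let the fingers close. It gives the time, the measured TCP pose, the force, the opening and the grip force at its end, in the units of the state.
- state(): the state, without advancing time (a new reading comes with each control period).
- imaging.read_camera(name): name is "scene" or "top" or "wrist"; returns a dict with "color" (420x560x3 uint8, red, green, blue), "z_map" (420x560 float32, mm along the optical axis (not along the pixel's ray), 0 where there is no reading), "intrinsics" (3x3 intrinsics, pixels), "distortion" ([k1, k2, p1, p2, k3] as OpenCV has them; the pictures are not rectified), "camera_from_world" (4x4, takes a point from world to camera coordinates). Camera axes: x right, y up, looking along -z (the intrinsics and any distortion apply to the point x, -y, -z); pixel columns grow to the right and rows downward; lengths in mm; the calibration is good to about 2 mm. A picture is of the moment at which its call begins.
- env.job_done(): hands the job in; it is judged then, once.
Trained networks look in the newest picture that a camera, given by its name, has taken for a name from the list of things; names that differ only in an ending like _2 or _b are one class to them, and where a whole thing is asked for, a point or a joint stands for the part that bears it (a point fixed in the world has none). Each returns a list of dicts, best first, with "confidence" (0 to 1); they miss things now and then, are a little off and sometimes report something else, mostly with a low value. They report only what shows in the picture. A call takes as long as a camera call. They do not tell look-alikes from the thing itself.
- spot_in(camera, target): "bbox" ([left, top, right, bottom] in pixels, round what is visible of it).
- mark_of(camera, target): "uv" ([column, row] in pixels: a listed point, or the origin of a listed thing).
The state is a dict: "t": time; "joints": joint angles; "qvel": joint speeds; "tau": joint torques, N m; "eef_pos": TCP position; "tcp_rot": TCP orientation; "ft_force": force on the tool from outside, world axes, zero at the start; "moment": the same for the moment, N m; "opening": opening from 0.0 (shut) to 1.0 (fully open); "grip_force": force on a finger pad.
Only numpy, scipy, OpenCV 4.12 (cv2) and the standard library are available. Lean on these libraries where they do the work, as an engineer would, in place of code of your own. Each camera call takes 0.05 s, during which the arm holds its last target. There are 200 camera calls.

TASK

Get the tacking jig ready for welding: first drop the two matching small steel rings into its tube, one after the other, so that they lie flat and fully home as one column, then set the clamp plate with its two holes over the jig's two studs so that it rests flat on the column, and let go. The tube is bolted somewhere along the slot of its bed, so feel or look for where it really stands; leave the wide ring, the hammer, the wire brush and the tin alone.

Things in the scene. Friction and masses are not known exactly. Their poses are not given: they have to be found in the camera images.
- jig_bed: Dark steel bed plate of the jig, 190 mm (its x) by 150 mm (its y) by 10 mm, fixed to the bench; origin at the centre of its underside (bench level), z up. The jig tube stands on it, its foot bolted somewhere along a slot that runs along the bed's y. All heights given for the jig are above this origin.
- slot_middle (a point): Point above the middle of the bed at the height of the tube's rim (54 mm); axes as the bed's. The tube's upright axis lies at the bed's x = 0 but anywhere from 13 mm before to 13 mm beyond this point along the bed's y; its place is not reported. Closed fingertips let 14 mm down into the bore here can feel its wall both ways along y; it can also be seen.
- bore_floor (a point): Point in the middle of the slot at the height of the bore's floor (18 mm), also the top of the 155 x 100 x 8 mm foot. The round tube is open at the top, unchamfered: outer diameter 77 mm, bore 65 mm, bore 36 mm deep. Tube, foot and studs are one rigid, immovable piece, parallel to the bed, and share the unreported shift along y.
- stud_level (a point): Point above the middle of the slot at the height of the stud tops (90 mm). The two upright studs, 12 mm diameter with tapered tips, stand 60 mm either side of the tube's axis along the bed's x, and share its shift along y.
- ring_a: Bright steel spacer ring lying flat: outer diameter 62 mm, hole 30 mm, 20 mm thick, about 0.33 kg; origin at the centre of its underside, z along its axis. It clears the bore by 1.5 mm all round. Identical to ring_b; either may go first.
- ring_b: The other spacer ring, identical to ring_a. Stacked on the first it stands 4 mm proud of the tube's rim.
- clamp_plate: Steel plate lying flat, 160 mm (its x) by 50 mm (its y) by 10 mm, about 0.6 kg; origin at the centre of its underside. Holes of 18 mm diameter at x = -60 and +60 mm. Upright flat-bar handle in its middle, 44 mm along x, 16 mm thick along y, z = 10 to 55 mm: grasp it from above across the 16 mm. A half turn changes nothing. In place, on the column, its underside is at 58 mm.
- wide_ring: Bystander: a darker, wider steel ring, outer diameter 82 mm, hole 44 mm, 26 mm thick, origin at the centre of its underside. Too wide for the tube.
- hammer: Bystander: hammer lying on the bench, 260 mm long along its x, head at +x; origin at its middle.
- wire_brush: Bystander: wire brush lying on the bench, 200 mm long along its x; origin at its middle.
- tin: Bystander: upright metal tin, 80 mm diameter, 110 mm tall; origin at the centre of its base.
Not all that is in view belongs to the job. What is shaped like the clamp_plate but green is not meant. Leave any blue look-alike of the ring_b alone.

How it is judged:
By the outcome, as a careful person would: the job done as asked, in the order asked, and still so for the second after the job is handed in, with the robot touching nothing.
It also fails if it takes over 72 s, if anything falls off the work surface, if the arm or the gripper's body presses on something with over 40 N, if the wrist force passes 120 N, or if a joint passes its speed limit or range.

## Working session

There is one attempt and no reset: what is moved stays moved. The work goes in short steps, Python scripts to look and compute and a tool call to move; the robot and the scene stay as the last step left them, time stands still between calls to the robot, and variables do not carry over. Pictures are saved under pics/ and viewed, at most 10 in all, crops included, and the job is handed in when it is done.

Besides the shell and the picture viewer there is one more tool, called after ">>>" as name(argument=value, ...), one argument or row to a line, values as JSON. step_arm: Moves the arm, as the interface text tells. Its arguments: {"type":"object","properties":{"increments":{"type":"array"},"fingers":{"type":"number"}},"required":["increments"]}

```bash
mkdir -p pics
cat > h.py <<'E'
import numpy as np, cv2
from cell import state, imaging, env, spot_in, mark_of
def shot(n): return imaging.read_camera(n)
def und(im,uv):
    K=np.array(im["intrinsics"],float);D=np.array(im["distortion"],float)
    return cv2.undistortPoints(np.array(uv,float).reshape(-1,1,2),K,D).reshape(-1,2)
def ray(im,uv):
    p=und(im,uv); T=np.linalg.inv(np.array(im["camera_from_world"],float))
    d=np.c_[p[:,0],-p[:,1],-np.ones(len(p))]@T[:3,:3].T
    return T[:3,3],d
def at_z(im,uv,z):
    o,d=ray(im,uv); return o+d*((z-o[2])/d[:,2])[:,None]
def by_depth(im,uv):
    uv=np.array(uv,float).reshape(-1,2); z=np.array([im["z_map"][int(v),int(u)] for u,v in uv])
    o,d=ray(im,uv); return o+d*z[:,None]
def cloud(im):
    h,w=im["z_map"].shape; u,v=np.meshgrid(np.arange(w),np.arange(h))
    uv=np.c_[u.ravel(),v.ravel()]; o,d=ray(im,uv)
    return (o+d*im["z_map"].ravel()[:,None]).reshape(h,w,3)
def save(im,n,crop=None,s=1):
    c=im["color"][...,::-1]
    if crop: c=c[crop[1]:crop[3],crop[0]:crop[2]]
    cv2.imwrite("pics/"+n+".png",cv2.resize(c,None,fx=s,fy=s,interpolation=cv2.INTER_CUBIC))
E
python3 - <<'E'
from h import *
np.set_printoptions(precision=1,suppress=True)
s=state(); print(s)
for c in ["top","scene"]:
    im=shot(c); save(im,c+"0",s=1.4); print(c,np.linalg.inv(im["camera_from_world"])[:3,3])
    for n in ["ring_a","clamp_plate","jig_bed","slot_middle","stud_level","wide_ring"]:
        for r in mark_of(c,n): print(c,n,r["confidence"],r["uv"],by_depth(im,r["uv"]) if 0<r["uv"][0]<560 and 0<r["uv"][1]<420 else "")
E
```

```text
{'t': 0.0, 'joints': array([-1.4,  0.5,  1.6, -0. ,  1.1, -0.1]), 'qvel': array([ 0., -0.,  0.,  0.,  0., -0.]), 'tau': array([ -0. , -61.3, -25.8,   0.1,   0. ,  -0. ]), 'eef_pos': array([ 146.6, -607.3,  214.1]), 'tcp_rot': array([-3.1, -0. ,  0.2]), 'ft_force': array([ 0.2, -0.3, -0.7]), 'moment': array([0., 0., 0.]), 'grip_force': 0.0, 'opening': 1.001542503394534}
top [ 413.7  -54.1 1300.2]
top ring_a 0.85 [182.8, 252.8] [[429.8 231.1  -1.3]]
top ring_a 0.57 [189.8, 182.7] [[631.6 213.1   0.4]]
top ring_a 0.52 [174.8, 286.5] [[335.5 251.6   1.9]]
top ring_a 0.17 [251.2, 137.8] [[733.7  27.5 108.8]]
top clamp_plate 0.84 [358.9, 219.3] [[ 519.1 -272.    11.5]]
top clamp_plate 0.76 [371.1, 297.9] [[ 301.5 -292.6   48.3]]
top wide_ring 0.64 [147.8, 215.1] [[539.3 333.9  -5.1]]
scene [1275.  -792.8 1096.6]
scene ring_a 0.79 [331.8, 183.4] [[468.1 204.7  15.7]]
scene ring_a 0.56 [316.5, 164.1] [[365.6 236.1  20.3]]
scene ring_a 0.54 [374.2, 214.3] [[661.9 189.7  21.7]]
scene ring_a 0.32 [365.4, 262.1] [[780.6   3.5  43.1]]
scene clamp_plate 0.9 [232.1, 264.1] [[ 517.9 -259.5   11.6]]
scene clamp_plate 0.79 [177.9, 232.0] [[ 314.6 -303.5   15.2]]
scene jig_bed 0.96 [304.4, 222.3] [[554.9 -11.1  40.6]]
scene slot_middle 0.76 [305.6, 212.7] [[513.3  36.7  20. ]]
scene slot_middle 0.42 [305.0, 216.9] [[521.2  26.7  14. ]]
scene stud_level 0.86 [307.3, 203.8] [[512.8  42.1  54.1]]
scene stud_level 0.34 [303.4, 217.0] [[521.6  18.9  18.9]]
scene wide_ring 0.78 [374.5, 176.9] [[531.9 352.9   1.7]]
```

View pics/top0.png

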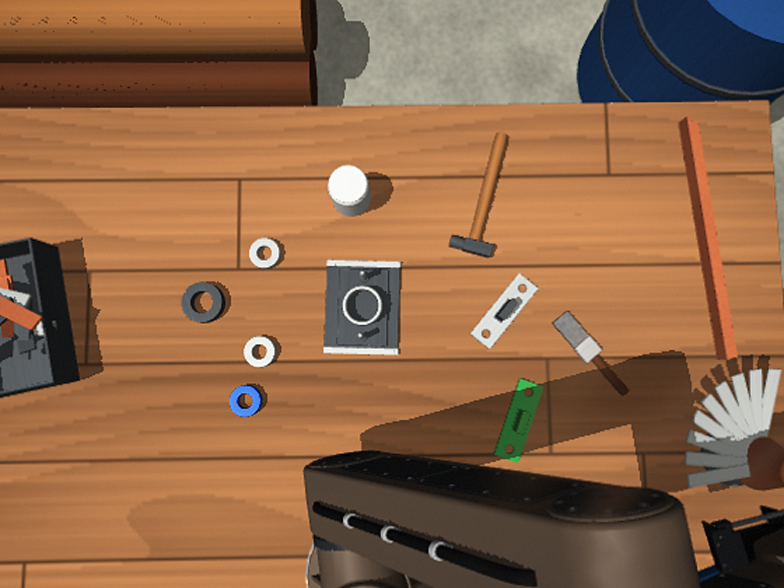

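View pics/scene0.png

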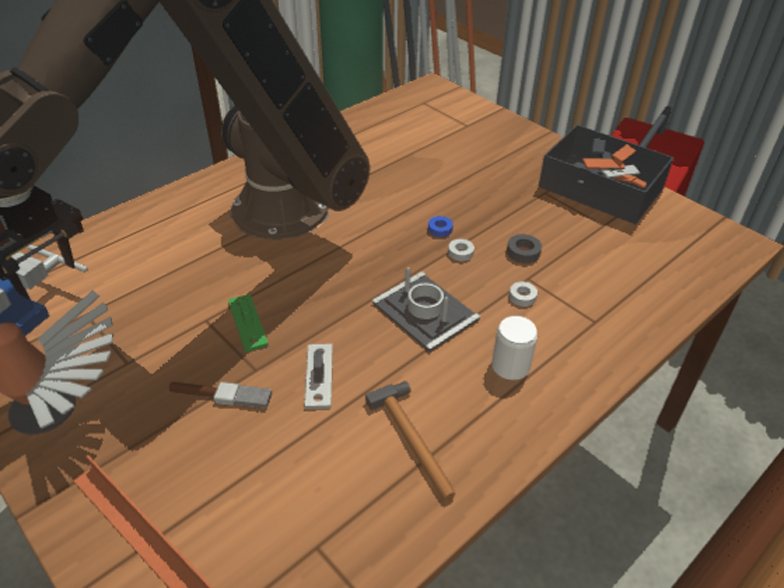

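Look-alikes (native top pixels): bright rings at (189,181) and (186,251), blue look-alike (176,286), dark wide ring (146,215). For the plate: white (360,222), green look-alike (371,300). I choose the two bright rings and the white plate. Next I'll check close crops and measure.

Run:
```python
from h import *
np.set_printoptions(precision=2,suppress=True)
im=shot("top"); c=im["color"][120:320,120:420]; save(im,"crop0",(120,160,420,320),2.6)
hsv=cv2.cvtColor(im["color"],cv2.COLOR_RGB2HSV)
m=((hsv[...,1]<50)&(hsv[...,2]>150)).astype(np.uint8)
n,l,st,ce=cv2.connectedComponentsWithStats(m)
for i in range(1,n):
    if st[i,4]<60: continue
    cs,_=cv2.findContours((l==i).astype(np.uint8),cv2.RETR_EXTERNAL,cv2.CHAIN_APPROX_NONE)
    k=max(cs,key=cv2.contourArea).reshape(-1,2)
    if not(100<ce[i,0]<420 and 120<ce[i,1]<300): continue
    for z in (10,20,54):
        w=at_z(im,k,z)[:,:2].astype(np.float32); e=cv2.minAreaRect(w); cc=cv2.minEnclosingCircle(w)
        print(ce[i],st[i,4],z,np.array(e[0]),np.array(e[1]),e[2],"circ",np.array(cc[0]),cc[1])
```

```text
[247.7  132.18] 634 10 [776.95  43.7 ] [83.78 81.15] 13.68480110168457 circ [773.3   46.41] 47.57825469970703
[247.7  132.18] 634 20 [774.14  42.95] [83.13 80.52] 13.684844017028809 circ [770.51  45.63] 47.20949935913086
[247.7  132.18] 634 54 [764.56  40.37] [80.92 78.38] 13.684820175170898 circ [761.03  42.98] 45.9556884765625
[188.21 180.16] 267 10 [637.94 216.37] [58.55 57.37] 0.4780566692352295 circ [637.39 215.75] 30.71950340270996
[188.21 180.16] 267 20 [636.21 214.27] [58.09 56.92] 0.4780828058719635 circ [635.65 213.66] 30.481422424316406
[188.21 180.16] 267 54 [630.3  207.15] [56.55 55.41] 0.47807279229164124 circ [629.76 206.55] 29.671812057495117
[259.23 188.  ] 217 10 [612.58  12.43] [149.41  11.62] 89.39494323730469 circ [611.18  12.39] 74.77498626708984
[259.23 188.  ] 217 20 [611.04  11.91] [148.25  11.53] 89.39493560791016 circ [609.65  11.87] 74.1954345703125
[259.23 188.  ] 217 54 [605.8   10.16] [144.32  11.22] 89.39493560791016 circ [604.45  10.12] 72.22492980957031
[359.09 222.14] 751 10 [ 512.45 -274.92] [ 51.   160.69] 50.00984573364258 circ [ 512.7  -274.24] 
[... 892 characters left out ...]
3.73 -428.27] 25.954057693481445
[184.76 250.79] 277 10 [435.47 223.24] [58.53 59.05] 44.96788024902344 circ [435.58 223.4 ] 30.65045166015625
[184.76 250.79] 277 20 [435.3  221.09] [58.07 58.59] 44.96788787841797 circ [435.41 221.25] 30.412912368774414
[184.76 250.79] 277 54 [434.73 213.78] [56.53 57.04] 44.967857360839844 circ [434.83 213.94] 29.605175018310547
[256.85 250.09] 229 10 [434.94  19.02] [147.64  12.68] 87.84892272949219 circ [433.73  19.07] 73.99827575683594
[256.85 250.09] 229 20 [434.78  18.45] [146.5   12.59] 87.84892272949219 circ [433.57  18.5 ] 73.42473602294922
[256.85 250.09] 229 54 [434.22  16.53] [142.61  12.25] 87.84893035888672 circ [433.04  16.57] 71.4747085571289
```

View pics/crop0.png

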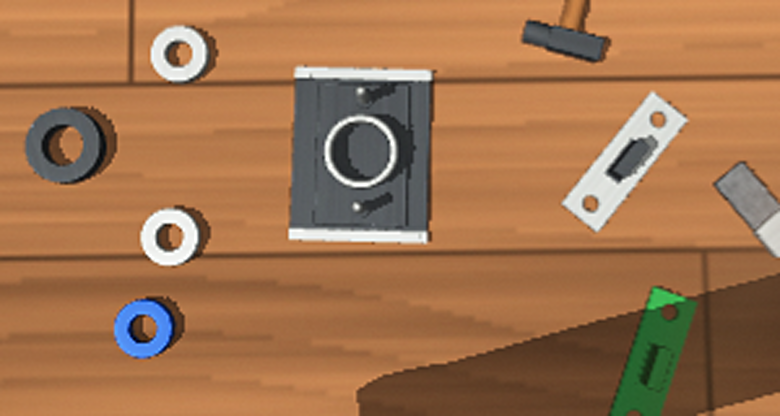

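Top crop confirms: bright rings at crop (180,53) and (171,237), blue one at (145,327), white plate at (624,160), and the tube at (361,151) with studs above and below it along world x. Next I'll get the tool and camera geometry for the move.

```bash
cat >> h.py <<'E'
from scipy.spatial.transform import Rotation as Ro
def toolR(yaw): return Ro.from_euler("xyz",[np.pi,0,yaw]).as_matrix()
def go(p0,yaw0,p1,yaw1):
    "slide (m) and roll from commanded pose to target"
    return toolR(yaw0).T@(np.array(p1)-p0)/1000, -(yaw1-yaw0)
E
python3 - <<'E'
from h import *
np.set_printoptions(precision=4,suppress=True)
s=state(); print(s["tcp_rot"],s["eef_pos"],s["joints"])
im=shot("wrist"); T=np.linalg.inv(im["camera_from_world"]); R=Ro.from_euler("xyz",s["tcp_rot"]).as_matrix()
print("cam in tool",R.T@(T[:3,3]-s["eef_pos"]),"look",R.T@T[:3,:3]@[0,0,-1],"right",R.T@T[:3,:3]@[1,0,0]); print(im["intrinsics"])
y0=s["tcp_rot"][2]
for y1 in (-.037,-.037+np.pi,-.037+np.pi/2,-.037-np.pi/2): print(y1,go([146.643,-607.571,214.661],y0,[523.5,13.5,214.661],y1))
E
```

```text
[3.1415 0.     0.2368] [ 146.634  -607.5812  214.6757] [-1.4396  0.4909  1.5589  0.      1.0917 -0.1056]
cam in tool [  82.8061    0.5121 -168.858 ] look [-0.2893  0.0013  0.9572] right [ 0.0012  1.     -0.001 ]
[[336.6975   0.     275.5732]
 [  0.     336.6975 209.9954]
 [  0.       0.       1.    ]]
-0.037 (array([ 0.512 , -0.5153, -0.    ]), np.float64(0.2737818430295507))
3.104592653589793 (array([ 0.512 , -0.5153, -0.    ]), np.float64(-2.8678108105602425))
1.5337963267948966 (array([ 0.512 , -0.5153, -0.    ]), np.float64(-1.297014483765346))
-1.6077963267948965 (array([ 0.512 , -0.5153, -0.    ]), np.float64(1.8445781698244472))
```

>>> step_arm(
  increments=[
    {"slide": [0.04, -0.04, 0], "roll": 0},
    {"slide": [0.08, -0.08, 0], "roll": 0},
    {"slide": [0.12, -0.12, 0], "roll": 0},
    {"slide": [0.16, -0.16, 0], "roll": 0},
    {"slide": [0.2, -0.2, 0], "roll": 0},
  ],
  fingers=0,
)

```text
t: 1.42
eef_pos: [294.8, -364.7, 214.9]
tcp_rot: [3.141, -0.0, 0.237]
ft_force: [1.2, -0.5, 0.2]
opening: 0.53
grip_force: 0.0
```

>>> step_arm(
  increments=[
    {"slide": [0.04, -0.04, 0], "roll": 0},
    {"slide": [0.08, -0.08, 0], "roll": 0},
    {"slide": [0.12, -0.12, 0], "roll": 0},
    {"slide": [0.16, -0.16, 0], "roll": 0},
    {"slide": [0.2, -0.2, 0], "roll": 0},
  ],
)

```text
t: 2.05
eef_pos: [442.5, -123.2, 214.9]
tcp_rot: [3.141, -0.001, 0.237]
ft_force: [1.0, -0.1, 0.2]
opening: 0.027
grip_force: 0.0
```

>>> step_arm(
  increments=[
    {"slide": [0.037, -0.038, 0], "roll": 0.09},
    {"slide": [0.075, -0.077, 0], "roll": 0.18},
    {"slide": [0.112, -0.115, 0], "roll": 0.274},
    {"slide": [0.112, -0.115, 0], "roll": 0.274},
  ],
)

```text
t: 2.55
eef_pos: [524.6, 15.7, 214.4]
tcp_rot: [-3.141, -0.0, -0.034]
ft_force: [-1.1, -0.2, 0.3]
opening: 0.005
grip_force: 0.0
```

Run:
```python
from h import *
np.set_printoptions(precision=2,suppress=True)
im=shot("wrist"); s=state(); print(s["eef_pos"],s["tcp_rot"]); save(im,"w1",s=1.4); np.save("w1.npy",im,allow_pickle=True)
C=cloud(im); z=C[...,2]
m=(z>49)&(z<58)
p=C[m]; print(len(p)); A=np.c_[2*p[:,:2],np.ones(len(p))]
r=np.hypot(p[:,0]-523.5,p[:,1]-13.5); p=p[r<55]
e=cv2.minEnclosingCircle(p[:,:2].astype(np.float32)); print(e, p.min(0),p.max(0),np.median(p[:,2]))
for lo,hi in((80,95),):
    q=C[(z>lo)&(z<hi)]; 
    for sgn in(1,-1):
        k=q[(sgn*(q[:,0]-523)>40)&(sgn*(q[:,0]-523)<80)]; print(len(k),k.mean(0) if len(k) else "")
```

```text
[523.68  14.31 214.34] [ 3.14  0.   -0.03]
1662
((516.13037109375, 12.907597541809082), 47.5834846496582) [468.89 -25.96  49.01] [563.65  49.29  57.29] 52.26405184904257
141 [585.3    9.31  84.99]
0
```

View pics/w1.png

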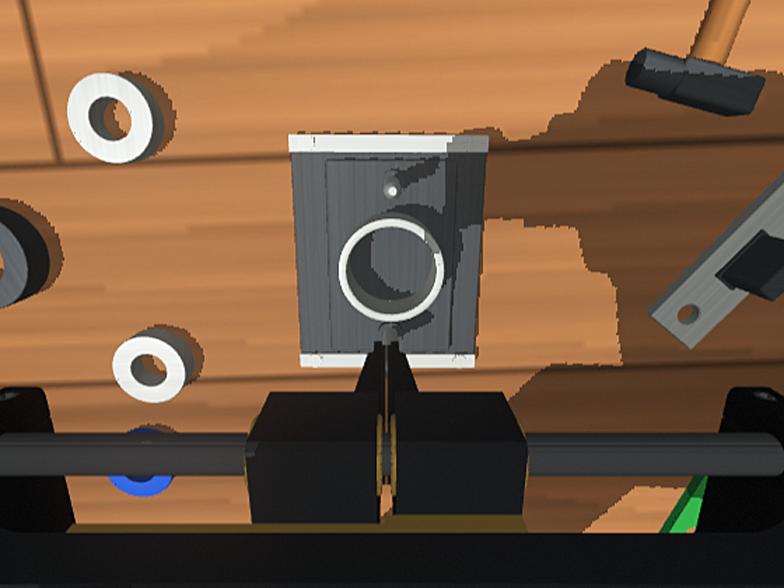

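Wrist view: tube rim around (391,270) in the picture, front stud at (392,190), bright rings at (110,117) and (150,368), blue ring at (140,470). Next I'll fit the circles at their known heights.

```bash
cat >> h.py <<'E'
def fitc(w):
    A=np.c_[2*w,np.ones(len(w))]; s=np.linalg.lstsq(A,(w**2).sum(1),rcond=None)[0]; return s[:2],np.sqrt(s[2]+s[0]**2+s[1]**2)
def circ(im,c,z,rmin,rmax,R,sign=1):
    """radial edge search round world centre c at height z for a circle about radius R: bright-side inside if sign>0"""
    g=cv2.GaussianBlur(cv2.cvtColor(im["color"],cv2.COLOR_RGB2GRAY).astype(np.float32),(3,3),0)
    T=np.array(im["camera_from_world"]);K=im["intrinsics"];D=np.array(im["distortion"],float)
    c=np.array(c,float)
    for it in range(4):
        a=np.radians(np.arange(0,360,3)); r=np.arange(rmin,rmax,.2)
        P=np.stack([c[0]+np.cos(a)[:,None]*r,c[1]+np.sin(a)[:,None]*r,np.full((len(a),len(r)),z)],-1).reshape(-1,3)
        q=P@T[:3,:3].T+T[:3,3]; q=q*[1,-1,-1]
        uv=cv2.projectPoints(q,np.zeros(3),np.zeros(3),K,D)[0].reshape(len(a),len(r),2).astype(np.float32)
        v=cv2.remap(g,uv[...,0],uv[...,1],cv2.INTER_LINEAR,borderValue=0)
        d=-sign*np.gradient(v,axis=1); i=d.argmax(1); ok=d.max(1)>2.0
        w=np.c_[c[0]+np.cos(a)*r[i],c[1]+np.sin(a)*r[i]][ok]
        for _ in range(6):
            cc,RR=fitc(w); e=abs(np.hypot(*(w-cc).T)-RR); w=w[e<max(2*np.median(e),.3)]
        c=cc
    return c,RR,len(w),np.median(e)
E
python3 - <<'E'
from h import *
np.set_printoptions(precision=2,suppress=True)
im=np.load("w1.npy",allow_pickle=True).item()
print("tube out",circ(im,(523.5,13.5),54,34,44,38.5)); print("bore",circ(im,(523.5,13.5),54,28,36,32.5,-1))
for n,c in(("r1",(636,214)),("r2",(435.3,221))):
    print(n,circ(im,c,20,24,38,31),circ(im,c,20,10,20,15,-1))
print("stud",at_z(im,[[392/1.4,190/1.4],[392/1.4,182/1.4]],90))
E
```

```text
tube out (array([525.16,  11.57]), np.float64(37.92908041453054), 87, np.float64(0.12674535465328063))
bore (array([525.1 ,  11.63]), np.float64(32.5345586832425), 96, np.float64(0.1025478502317192))
r1 (array([637.14, 211.46]), np.float64(30.490256087014902), 94, np.float64(0.1088915773050676)) (array([637.11, 211.39]), np.float64(15.128026296972482), 85, np.float64(0.13295599661203816))
r2 (array([437.59, 218.92]), np.float64(30.443703509644), 78, np.float64(0.11099060805270966)) (array([437.6, 219. ]), np.float64(15.134645475699125), 85, np.float64(0.1105886765507087))
stud [[584.98   9.28  90.  ]
 [589.73   9.14  90.  ]]
```

>>> step_arm(
  increments=[
    {"slide": [0.0007, 0.0018, 0.06], "roll": 0},
    {"slide": [0.0007, 0.0018, 0.12], "roll": 0},
    {"slide": [0.0007, 0.0018, 0.16], "roll": 0},
    {"slide": [0.0007, 0.0018, 0.174], "roll": 0},
    {"slide": [0.0007, 0.0018, 0.174], "roll": 0},
  ],
)

```text
t: 3.22
eef_pos: [524.1, 10.7, 40.8]
tcp_rot: [3.141, 0.001, -0.038]
ft_force: [-0.5, -0.4, 0.9]
opening: -0.001
grip_force: 0.0
```

>>> step_arm(
  increments=[
    {"slide": [0, 0.012, 0], "roll": 0},
    {"slide": [0, 0.016, 0], "roll": 0},
    {"slide": [0, 0.0175, 0], "roll": 0},
  ],
)

```text
t: 3.6
eef_pos: [523.8, -6.7, 41.4]
tcp_rot: [3.141, -0.001, -0.038]
ft_force: [-0.5, 0.1, -0.1]
opening: 0.003
grip_force: 0.0
```

>>> step_arm(
  increments=[
    {"slide": [0, 0.001, 0], "roll": 0},
    {"slide": [0, 0.002, 0], "roll": 0},
  ],
)

```text
t: 3.85
eef_pos: [523.5, -8.1, 40.7]
tcp_rot: [3.141, -0.0, -0.037]
ft_force: [0.9, -0.4, -0.2]
opening: 0.007
grip_force: 0.0
```

>>> step_arm(
  increments=[
    {"slide": [0, 0.001, 0], "roll": 0},
    {"slide": [0, 0.001, 0], "roll": 0},
  ],
)

```text
t: 4.1
eef_pos: [523.4, -9.1, 40.6]
tcp_rot: [3.142, 0.0, -0.037]
ft_force: [0.6, 0.9, -0.4]
opening: 0.005
grip_force: 0.0
```

>>> step_arm(
  increments=[
    {"slide": [0, 0.001, 0], "roll": 0},
    {"slide": [0, 0.001, 0], "roll": 0},
  ],
)

```text
t: 4.35
eef_pos: [523.4, -10.2, 40.6]
tcp_rot: [3.142, 0.0, -0.037]
ft_force: [0.0, -0.2, 0.5]
opening: 0.006
grip_force: 0.0
```

>>> step_arm(
  increments=[
    {"slide": [0, 0.001, 0], "roll": 0},
    {"slide": [0, 0.001, 0], "roll": 0},
  ],
)

```text
t: 4.6
eef_pos: [523.4, -11.1, 40.6]
tcp_rot: [-3.142, -0.0, -0.037]
ft_force: [0.7, 1.7, 0.4]
opening: 0.005
grip_force: 0.8
```

>>> step_arm(
  increments=[
    {"slide": [0, 0.0005, 0], "roll": 0},
    {"slide": [0, 0.0005, 0], "roll": 0},
  ],
)

```text
t: 4.85
eef_pos: [523.3, -11.4, 40.6]
tcp_rot: [-3.141, -0.0, -0.037]
ft_force: [0.9, 5.3, -0.6]
opening: 0.002
grip_force: 2.1
```

>>> step_arm(
  increments=[
    {"slide": [0, -0.02, 0], "roll": 0},
    {"slide": [0, -0.036, 0], "roll": 0},
    {"slide": [0, -0.04, 0], "roll": 0},
    {"slide": [0, -0.04, 0], "roll": 0},
  ],
)

```text
t: 5.35
eef_pos: [524.8, 28.5, 40.6]
tcp_rot: [3.141, -0.0, -0.036]
ft_force: [-0.5, 0.4, 0.3]
opening: 0.003
grip_force: 0.0
```

>>> step_arm(
  increments=[
    {"slide": [0, -0.001, 0], "roll": 0},
    {"slide": [0, -0.001, 0], "roll": 0},
  ],
)

```text
t: 5.6
eef_pos: [524.9, 29.0, 40.6]
tcp_rot: [3.141, -0.0, -0.038]
ft_force: [0.6, -0.4, -0.4]
opening: 0.005
grip_force: 0.0
```

>>> step_arm(
  increments=[
    {"slide": [0, -0.001, 0], "roll": 0},
    {"slide": [0, -0.001, 0], "roll": 0},
  ],
)

```text
t: 5.85
eef_pos: [524.9, 30.3, 40.6]
tcp_rot: [3.141, 0.0, -0.037]
ft_force: [0.6, -0.3, -0.7]
opening: 0.0
grip_force: 0.0
```

>>> step_arm(
  increments=[
    {"slide": [0, -0.001, 0], "roll": 0},
    {"slide": [0, -0.001, 0], "roll": 0},
  ],
)

```text
t: 6.1
eef_pos: [524.9, 31.4, 40.6]
tcp_rot: [3.142, 0.0, -0.037]
ft_force: [0.0, 0.7, 0.5]
opening: 0.005
grip_force: 0.0
```

>>> step_arm(
  increments=[
    {"slide": [0, -0.001, 0], "roll": 0},
    {"slide": [0, -0.001, 0], "roll": 0},
  ],
)

```text
t: 6.35
eef_pos: [524.9, 32.4, 40.6]
tcp_rot: [3.141, 0.0, -0.037]
ft_force: [0.2, 0.2, -0.4]
opening: 0.005
grip_force: 0.0
```

>>> step_arm(
  increments=[
    {"slide": [0, -0.001, 0], "roll": 0},
    {"slide": [0, -0.001, 0], "roll": 0},
  ],
)

```text
t: 6.6
eef_pos: [525.0, 33.4, 40.6]
tcp_rot: [3.141, -0.0, -0.037]
ft_force: [-0.9, -0.2, 0.1]
opening: 0.009
grip_force: 0.0
```

>>> step_arm(
  increments=[
    {"slide": [0, -0.001, 0], "roll": 0},
    {"slide": [0, -0.001, 0], "roll": 0},
  ],
)

```text
t: 6.85
eef_pos: [525.0, 34.4, 40.6]
tcp_rot: [3.142, 0.0, -0.037]
ft_force: [-1.3, 0.0, -0.6]
opening: 0.002
grip_force: 0.0
```

>>> step_arm(
  increments=[
    {"slide": [0, -0.001, 0], "roll": 0},
    {"slide": [0, -0.001, 0], "roll": 0},
  ],
)

```text
t: 7.1
eef_pos: [525.1, 35.3, 40.6]
tcp_rot: [3.141, -0.0, -0.037]
ft_force: [0.7, -1.1, -0.5]
opening: 0.005
grip_force: 0.4
```

>>> step_arm(
  increments=[
    {"slide": [0, -0.001, 0], "roll": 0},
    {"slide": [0, -0.001, 0], "roll": 0},
  ],
)

```text
t: 7.35
eef_pos: [525.2, 35.8, 40.6]
tcp_rot: [3.141, -0.0, -0.037]
ft_force: [0.2, -6.8, -0.5]
opening: 0.006
grip_force: 2.9
```

>>> step_arm(
  increments=[
    {"slide": [0, 0.024, 0], "roll": 0},
    {"slide": [0.012, 0.024, 0], "roll": 0},
    {"slide": [0.018, 0.024, 0], "roll": 0},
    {"slide": [0.018, 0.024, 0], "roll": 0},
  ],
)

```text
t: 7.85
eef_pos: [542.6, 12.1, 40.5]
tcp_rot: [3.142, -0.0, -0.037]
ft_force: [-1.1, -0.1, 0.1]
opening: 0.004
grip_force: 0.0
```

>>> step_arm(
  increments=[
    {"slide": [0.001, 0, 0], "roll": 0},
    {"slide": [0.001, 0, 0], "roll": 0},
  ],
)

```text
t: 8.1
eef_pos: [543.1, 11.9, 40.6]
tcp_rot: [3.142, 0.0, -0.037]
ft_force: [0.0, -0.3, -0.8]
opening: 0.004
grip_force: 0.0
```

>>> step_arm(
  increments=[
    {"slide": [0.001, 0, 0], "roll": 0},
    {"slide": [0.001, 0, 0], "roll": 0},
  ],
)

```text
t: 8.35
eef_pos: [544.1, 11.6, 40.6]
tcp_rot: [3.142, 0.0, -0.037]
ft_force: [0.6, 0.3, -0.3]
opening: 0.0
grip_force: 0.1
```

>>> step_arm(
  increments=[
    {"slide": [0.001, 0, 0], "roll": 0},
    {"slide": [0.001, 0, 0], "roll": 0},
  ],
)

```text
t: 8.6
eef_pos: [544.4, 11.6, 40.5]
tcp_rot: [3.142, 0.002, -0.037]
ft_force: [-4.9, 0.4, 2.6]
opening: 0.004
grip_force: 2.5
```

>>> step_arm(
  increments=[
    {"slide": [-0.02, 0, 0], "roll": 0},
    {"slide": [-0.034, 0, 0], "roll": 0},
    {"slide": [-0.038, 0, 0], "roll": 0},
    {"slide": [-0.038, 0, 0], "roll": 0},
  ],
)

```text
t: 9.1
eef_pos: [507.6, 12.9, 40.8]
tcp_rot: [3.141, -0.001, -0.037]
ft_force: [0.5, 0.2, -0.2]
opening: 0.001
grip_force: 0.0
```

>>> step_arm(
  increments=[
    {"slide": [-0.001, 0, 0], "roll": 0},
    {"slide": [-0.001, 0, 0], "roll": 0},
  ],
)

```text
t: 9.35
eef_pos: [506.5, 13.0, 40.6]
tcp_rot: [3.141, -0.0, -0.037]
ft_force: [-0.4, 1.1, 0.6]
opening: 0.005
grip_force: 0.0
```

>>> step_arm(
  increments=[
    {"slide": [-0.001, 0, 0], "roll": 0},
    {"slide": [-0.001, 0, 0], "roll": 0},
  ],
)

```text
t: 9.6
eef_pos: [505.2, 13.0, 40.6]
tcp_rot: [3.141, 0.0, -0.037]
ft_force: [0.0, 0.7, 0.1]
opening: 0.007
grip_force: 0.0
```

>>> step_arm(
  increments=[
    {"slide": [-0.001, 0, 0], "roll": 0},
    {"slide": [-0.001, 0, 0], "roll": 0},
  ],
)

```text
t: 9.85
eef_pos: [504.1, 13.1, 40.6]
tcp_rot: [3.142, 0.0, -0.037]
ft_force: [0.1, -0.2, 0.1]
opening: 0.003
grip_force: 0.0
```

>>> step_arm(
  increments=[
    {"slide": [-0.001, 0, 0], "roll": 0},
    {"slide": [-0.001, 0, 0], "roll": 0},
  ],
)

```text
t: 10.1
eef_pos: [503.2, 13.1, 40.6]
tcp_rot: [3.142, -0.0, -0.037]
ft_force: [-0.1, 0.0, 0.7]
opening: 0.005
grip_force: 0.0
```

>>> step_arm(
  increments=[
    {"slide": [-0.001, 0, 0], "roll": 0},
    {"slide": [-0.001, 0, 0], "roll": 0},
  ],
)

```text
t: 10.35
eef_pos: [502.8, 13.1, 40.7]
tcp_rot: [3.141, -0.001, -0.037]
ft_force: [3.9, 0.4, -1.2]
opening: 0.006
grip_force: 1.7
```

>>> step_arm(
  increments=[
    {"slide": [-0.001, 0, 0], "roll": 0},
    {"slide": [-0.001, 0, 0], "roll": 0},
  ],
)

```text
t: 10.6
eef_pos: [502.8, 13.1, 40.8]
tcp_rot: [3.141, -0.003, -0.037]
ft_force: [8.0, 1.0, -5.6]
opening: 0.003
grip_force: 3.7
```

>>> step_arm(
  increments=[
    {"slide": [0.01, 0, -0.03], "roll": 0},
    {"slide": [0.02, 0, -0.08], "roll": 0},
    {"slide": [0.05, -0.04, -0.09], "roll": 0},
    {"slide": [0.08, -0.09, -0.09], "roll": 0},
    {"slide": [0.105, -0.145, -0.07], "roll": 0},
  ],
  fingers=0,
)

```text
t: 11.22
eef_pos: [612.5, 154.5, 112.1]
tcp_rot: [-3.141, -0.002, -0.038]
ft_force: [0.7, -0.1, 0.3]
opening: 0.006
grip_force: 0.0
```

>>> step_arm(
  increments=[
    {"slide": [0.016, -0.04, 0], "roll": 0},
    {"slide": [0.022, -0.058, 0], "roll": 0},
    {"slide": [0.022, -0.058, 0], "roll": 0},
    {"slide": [0.022, -0.058, 0], "roll": 0},
  ],
  fingers=1,
)

```text
t: 11.72
eef_pos: [634.7, 209.0, 111.1]
tcp_rot: [3.141, 0.001, -0.038]
ft_force: [-0.4, 0.3, -1.1]
opening: 0.37
grip_force: 0.0
```

Run:
```python
from h import *
s=state(); print(s["eef_pos"],s["tcp_rot"],s["opening"]); y=s["tcp_rot"][2]
im=shot("wrist"); print(circ(im,(637,211.5),20,24,38,31),circ(im,(637,211.5),20,10,20,15,-1)); s=state(); print(s["eef_pos"])
print(go(s["eef_pos"],y,[635.6,212.1,10],-.037))
```

```text
[634.7106061  209.04377935 111.07667584] [ 3.14114563e+00  5.79243322e-04 -3.80506054e-02] 0.3699443353075846
(array([637.96256331, 212.26884214]), np.float64(30.404008844945228), 107, np.float64(0.18204624693993665)) (array([638.12304772, 212.2593921 ]), np.float64(15.30170188383472), 69, np.float64(0.09730965490321353))
[634.86845194 208.90915892 111.21405258]
(array([ 0.00060963, -0.00321636,  0.10121405]), np.float64(-0.0010506054350162622))
```

>>> step_arm(
  increments=[
    {"slide": [0.001, -0.0035, 0.03], "roll": 0},
    {"slide": [0.001, -0.0035, 0.06], "roll": 0},
    {"slide": [0.001, -0.0035, 0.065], "roll": 0},
    {"slide": [0.001, -0.0035, 0.07], "roll": 0},
    {"slide": [0.001, -0.0035, 0.075], "roll": 0},
  ],
)

```text
t: 12.4
eef_pos: [636.9, 213.6, 36.9]
tcp_rot: [-3.141, -0.002, -0.038]
ft_force: [0.6, -0.3, -0.2]
opening: 0.937
grip_force: 0.0
```

>>> step_arm(
  increments=[
    {"slide": [0, 0, 0], "roll": 0},
    {"slide": [0, 0, 0.012], "roll": 0},
    {"slide": [0, 0, 0.026], "roll": 0},
    {"slide": [0, 0, 0.026], "roll": 0},
  ],
)

```text
t: 12.9
eef_pos: [635.5, 213.6, 8.3]
tcp_rot: [3.141, 0.003, -0.037]
ft_force: [-0.1, -0.3, -0.1]
opening: 1.002
grip_force: 0.0
```

>>> step_arm(
  increments=[
    {"slide": [0, 0, 0], "roll": 0},
    {"slide": [0, 0, 0], "roll": 0},
    {"slide": [0, 0, 0], "roll": 0},
    {"slide": [0, 0, 0], "roll": 0},
  ],
  fingers=0.5,
)

```text
t: 13.4
eef_pos: [636.4, 213.7, 10.2]
tcp_rot: [3.141, -0.0, -0.037]
ft_force: [-0.1, 0.5, 1.1]
opening: 0.643
grip_force: 30.1
```

>>> step_arm(
  increments=[
    {"slide": [0, 0, -0.05], "roll": 0},
    {"slide": [-0.01, 0.02, -0.1], "roll": 0},
    {"slide": [-0.034, 0.067, -0.11], "roll": 0},
    {"slide": [-0.059, 0.115, -0.11], "roll": 0},
    {"slide": [-0.084, 0.163, -0.11], "roll": 0},
  ],
)

```text
t: 14.02
eef_pos: [545.1, 52.8, 120.0]
tcp_rot: [3.141, -0.0, -0.037]
ft_force: [0.1, 0.2, -4.0]
opening: 0.639
grip_force: 30.0
```

>>> step_arm(
  increments=[
    {"slide": [-0.018, 0.036, 0], "roll": 0},
    {"slide": [-0.0212, 0.0425, 0.02], "roll": 0},
    {"slide": [-0.0212, 0.0425, 0.035], "roll": 0},
    {"slide": [-0.0212, 0.0425, 0.035], "roll": 0},
    {"slide": [-0.0212, 0.0425, 0.035], "roll": 0},
  ],
)

```text
t: 14.65
eef_pos: [523.9, 12.9, 85.1]
tcp_rot: [3.142, -0.0, -0.036]
ft_force: [-0.0, 0.2, -3.4]
opening: 0.639
grip_force: 30.0
```

Run:
```python
from h import *
im=shot("wrist"); s=state(); print(s["eef_pos"],s["tcp_rot"],s["opening"],s["ft_force"]); save(im,"w2",s=1.4); p=s["eef_pos"]
print(circ(im,p[:2],p[2]+10,24,38,31),circ(im,p[:2],p[2]+10,11,19,15,-1))
y=s["tcp_rot"][2]; print(go(p,y,[523.8,12.2,p[2]],-.037))
```

```text
[523.95332032  12.88285205  85.2638409 ] [ 3.14148946e+00 -5.00596448e-04 -3.63439061e-02] 0.6442750144491134 [-0.32899283 -0.05272478 -2.937637  ]
(array([525.89365025,  12.30503268]), np.float64(30.25061202259873), 66, np.float64(0.09758744326078173)) (array([523.17120873,  12.33683101]), np.float64(15.546293469789237), 120, np.float64(1.6588920864562926))
(array([-1.28407022e-04,  6.87972153e-04,  8.42522895e-20]), np.float64(0.00065609393745477))
```

View pics/w2.png

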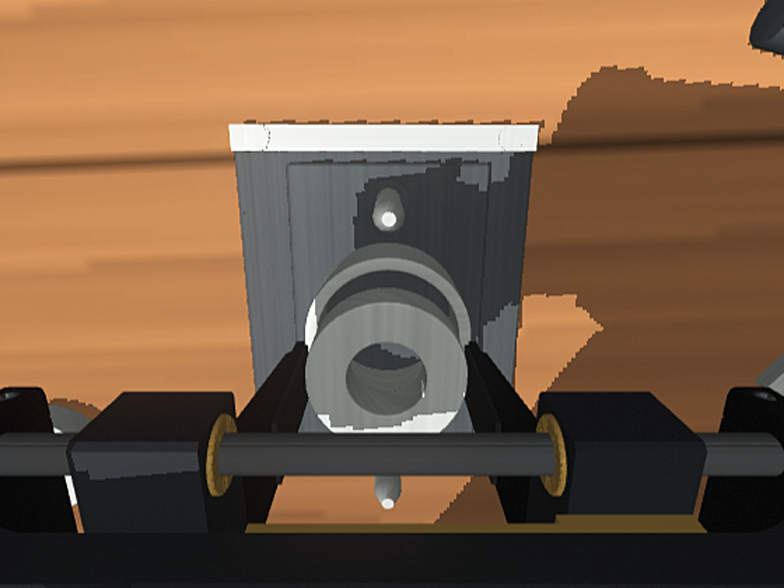

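The ring is held centred over the tube (ring at (386,365), studs at (388,210) and (388,490) in the picture). I'm trimming the position and lowering it.

>>> step_arm(
  increments=[
    {"slide": [-0.0008, 0.0007, 0.01], "roll": 0},
    {"slide": [-0.0008, 0.0007, 0.018], "roll": 0},
    {"slide": [-0.0008, 0.0007, 0.023], "roll": 0},
    {"slide": [-0.0008, 0.0007, 0.023], "roll": 0},
  ],
)

```text
t: 15.2
eef_pos: [522.5, 11.7, 61.5]
tcp_rot: [3.142, 0.001, -0.037]
ft_force: [-0.5, 0.7, -3.7]
opening: 0.642
grip_force: 30.0
```

>>> step_arm(
  increments=[
    {"slide": [0, 0, 0.003], "roll": 0},
    {"slide": [0, 0, 0.006], "roll": 0},
    {"slide": [0, 0, 0.006], "roll": 0},
  ],
)

```text
t: 15.58
eef_pos: [522.7, 11.7, 55.8]
tcp_rot: [3.142, 0.0, -0.037]
ft_force: [-0.3, 0.1, -4.4]
opening: 0.642
grip_force: 30.0
```

>>> step_arm(
  increments=[
    {"slide": [0.0005, 0, 0], "roll": 0},
    {"slide": [0.0005, 0, 0], "roll": 0},
    {"slide": [0.0005, 0, 0], "roll": 0},
    {"slide": [0.0005, 0, -0.02], "roll": 0},
    {"slide": [0.0005, 0, -0.07], "roll": 0},
  ],
  fingers=0.9,
)

```text
t: 16.2
eef_pos: [522.3, 11.7, 125.4]
tcp_rot: [-3.141, 0.004, -0.037]
ft_force: [1.3, -0.9, 1.0]
opening: 0.896
grip_force: 0.0
```

Run:
```python
from h import *
im=shot("wrist"); s=state(); print(s["eef_pos"],s["tcp_rot"],s["opening"],s["ft_force"]); save(im,"w3",(150,120,420,330),2.4)
C=cloud(im); r=np.hypot(C[...,0]-525.1,C[...,1]-11.6); m=(r>18)&(r<28); p=C[m]; p=p[p[:,2]>0]; print(len(p),np.percentile(p[:,2],[5,25,50,75,95]))
A=np.c_[p[:,:2]-[525,12],np.ones(len(p))]; print(np.linalg.lstsq(A,p[:,2],rcond=None)[0])
y=s["tcp_rot"][2]; print(go(s["eef_pos"],y,[436,219.6,s["eef_pos"][2]],-.037))
```

```text
[525.00584768  11.59261623 132.07950705] [ 3.14115018 -0.00561028 -0.03704813] 0.8971344250627553 [1.83744778 0.07046995 6.66314456]
10425 [ 36.07534602 218.62032091 235.43969669 240.29291824 243.40041014]
[ 5.10213315 -0.30528711 96.15199009]
(array([-9.66492925e-02, -2.04567903e-01, -2.50523427e-17]), np.float64(-4.812586921102563e-05))
```

View pics/w3.png

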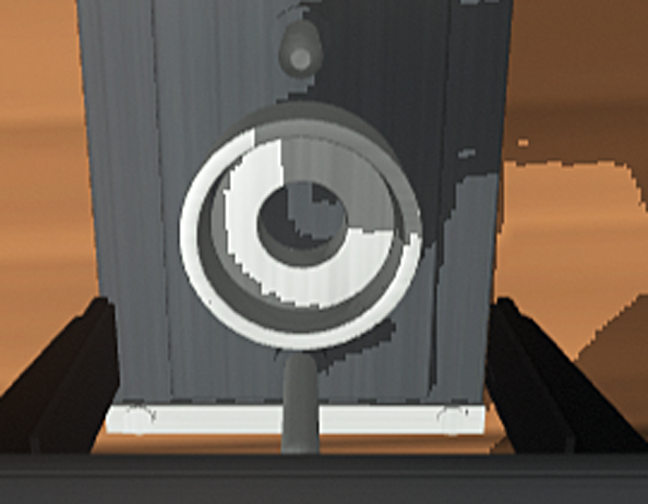

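The first ring lies flat and low in the bore (crop centre (300,225)). Now the second ring.

>>> step_arm(
  increments=[
    {"slide": [-0.02, -0.045, 0], "roll": 0},
    {"slide": [-0.045, -0.097, 0], "roll": 0},
    {"slide": [-0.07, -0.15, 0], "roll": 0},
    {"slide": [-0.0948, -0.2046, 0.016], "roll": 0},
    {"slide": [-0.0948, -0.2046, 0.016], "roll": 0},
  ],
  fingers=1,
)

```text
t: 16.88
eef_pos: [434.1, 222.4, 109.3]
tcp_rot: [3.141, 0.001, -0.032]
ft_force: [-0.3, -0.6, 0.1]
opening: 0.999
grip_force: 0.0
```

>>> step_arm(
  increments=[
    {"slide": [0, 0, 0], "roll": 0},
  ],
)

```text
t: 17.0
eef_pos: [436.3, 219.7, 110.0]
tcp_rot: [3.142, -0.0, -0.036]
ft_force: [0.6, -0.5, 0.8]
opening: 1.002
grip_force: 0.0
```

Run:
```python
from h import *
im=shot("wrist"); s=state(); print(s["eef_pos"],s["tcp_rot"],s["opening"]); p=s["eef_pos"]
print(circ(im,(437.6,219),20,24,38,31),circ(im,(437.6,219),20,10,20,15,-1))
y=s["tcp_rot"][2]; print(go(p,y,[436.1,219.6,10],-.037))
```

```text
[436.64775096 219.12466434 110.15305469] [-3.14155861e+00 -5.72506752e-04 -3.76752274e-02] 1.0008048136041867
(array([437.36921237, 220.21564216]), np.float64(30.418186325021328), 111, np.float64(0.03561287121883083)) (array([437.50096411, 220.25003857]), np.float64(15.171156349716963), 69, np.float64(0.164839202997209))
(array([-0.00056527, -0.00045437,  0.10015305]), np.float64(-0.000675227355808973))
```

>>> step_arm(
  increments=[
    {"slide": [-0.0003, -0.0006, 0.05], "roll": 0},
    {"slide": [-0.0003, -0.0006, 0.085], "roll": 0},
    {"slide": [-0.0003, -0.0006, 0.1], "roll": 0},
    {"slide": [-0.0003, -0.0006, 0.1], "roll": 0},
  ],
)

```text
t: 17.55
eef_pos: [436.2, 219.5, 9.7]
tcp_rot: [3.141, 0.001, -0.039]
ft_force: [1.0, 0.5, 0.5]
opening: 0.999
grip_force: 0.0
```

>>> step_arm(
  increments=[
    {"slide": [0, 0, 0], "roll": 0},
    {"slide": [0, 0, 0], "roll": 0},
    {"slide": [0, 0, 0], "roll": 0},
    {"slide": [0, 0, 0], "roll": 0},
  ],
  fingers=0.5,
)

```text
t: 18.05
eef_pos: [436.0, 220.4, 10.3]
tcp_rot: [-3.141, -0.001, -0.037]
ft_force: [-0.4, -0.6, 6.0]
opening: 0.64
grip_force: 30.1
```

>>> step_arm(
  increments=[
    {"slide": [0, 0, -0.05], "roll": 0},
    {"slide": [0.009, 0.02, -0.1], "roll": 0},
    {"slide": [0.031, 0.067, -0.11], "roll": 0},
    {"slide": [0.053, 0.115, -0.11], "roll": 0},
    {"slide": [0.076, 0.163, -0.11], "roll": 0},
  ],
)

```text
t: 18.68
eef_pos: [506.0, 53.1, 120.2]
tcp_rot: [3.142, -0.0, -0.037]
ft_force: [1.0, 0.8, -3.1]
opening: 0.642
grip_force: 30.0
```

>>> step_arm(
  increments=[
    {"slide": [0.016, 0.036, 0], "roll": 0},
    {"slide": [0.019, 0.0418, 0.02], "roll": 0},
    {"slide": [0.019, 0.0418, 0.035], "roll": 0},
    {"slide": [0.019, 0.0418, 0.035], "roll": 0},
    {"slide": [0.019, 0.0418, 0.035], "roll": 0},
  ],
)

```text
t: 19.3
eef_pos: [523.1, 12.7, 85.3]
tcp_rot: [3.142, -0.0, -0.036]
ft_force: [0.1, -0.7, -2.5]
opening: 0.638
grip_force: 30.0
```

Run:
```python
from h import *
im=shot("wrist"); s=state(); print(s["eef_pos"],s["tcp_rot"],s["opening"],s["ft_force"]); p=s["eef_pos"]
print(circ(im,p[:2],p[2]+10,24,38,31),circ(im,p[:2],p[2]+10,11,19,15,-1))
```

```text
[523.24497588  12.67153043  85.46227961] [ 3.14147703e+00 -5.83372683e-04 -3.62153345e-02] 0.6439769999707177 [-0.01008225 -0.08201971 -2.07828863]
(array([525.02067336,  12.042184  ]), np.float64(30.171505060073063), 57, np.float64(0.05752857200900152)) (array([524.96829619,  12.10267052]), np.float64(15.085215503143106), 76, np.float64(0.10162551581441814))
```

>>> step_arm(
  increments=[
    {"slide": [0.0002, 0.0004, 0.01], "roll": 0},
    {"slide": [0.0002, 0.0004, 0.018], "roll": 0},
    {"slide": [0.0002, 0.0004, 0.023], "roll": 0},
    {"slide": [0.0002, 0.0004, 0.023], "roll": 0},
  ],
)

```text
t: 19.85
eef_pos: [523.1, 11.7, 61.5]
tcp_rot: [3.142, 0.001, -0.037]
ft_force: [0.8, -0.2, -2.1]
opening: 0.645
grip_force: 30.0
```

>>> step_arm(
  increments=[
    {"slide": [0, 0, 0.003], "roll": 0},
    {"slide": [0, 0, 0.006], "roll": 0},
    {"slide": [0, 0, 0.006], "roll": 0},
  ],
)

```text
t: 20.23
eef_pos: [523.2, 11.7, 55.8]
tcp_rot: [3.142, 0.0, -0.037]
ft_force: [-0.5, -0.4, -4.1]
opening: 0.644
grip_force: 30.0
```

>>> step_arm(
  increments=[
    {"slide": [0, 0, 0], "roll": 0},
    {"slide": [0, 0, 0], "roll": 0},
    {"slide": [0, 0, 0], "roll": 0},
    {"slide": [0, 0, -0.02], "roll": 0},
    {"slide": [0, 0, -0.07], "roll": 0},
  ],
  fingers=0.9,
)

```text
t: 20.85
eef_pos: [522.4, 11.7, 125.4]
tcp_rot: [-3.141, 0.004, -0.037]
ft_force: [0.6, -0.6, 0.2]
opening: 0.895
grip_force: 0.0
```

>>> step_arm(
  increments=[
    {"slide": [0, 0, -0.05], "roll": 0},
    {"slide": [0, 0, -0.05], "roll": 0},
  ],
)

```text
t: 21.1
eef_pos: [524.8, 11.6, 179.4]
tcp_rot: [3.141, -0.007, -0.037]
ft_force: [-0.1, 0.4, 0.2]
opening: 0.899
grip_force: 0.0
```

Run:
```python
from h import *
im=shot("wrist"); s=state(); print(s["eef_pos"],s["tcp_rot"],s["opening"],s["ft_force"]); save(im,"w4",(150,100,450,325),2.4)
C=cloud(im); z=C[...,2]; r=np.hypot(C[...,0]-525.1,C[...,1]-11.6)
for a,b in((18,28),(34,37)):
    m=(r>a)&(r<b)&(z>10)&(z<80); p=C[m]; print(len(p),np.percentile(p[:,2],[5,25,50,75,95]))
    A=np.c_[p[:,:2]-[525,12],np.ones(len(p))]; print(np.linalg.lstsq(A,p[:,2],rcond=None)[0])
print(circ(im,(525,11.6),58,26,33,31),circ(im,(525,11.6),58,10,20,15,-1))
# plate from all
im=shot("top"); 
s=state(); y=s["tcp_rot"][2]; yaw=np.radians(50)
for y1 in(-.7,.87,-2.27): print(y1,go(s["eef_pos"],y,[512,-275,180],y1))
```

```text
[523.78201234  11.65907977 177.29168369] [ 3.14128984 -0.00327753 -0.03718357] 0.9004292302107031 [ 0.04648309 -1.0595015  -0.02102046]
1703 [55.39878989 56.05663918 56.5130504  56.98614388 57.6539328 ]
[ 1.82171812e-03 -1.55069001e-03  5.65225605e+01]
773 [51.46012348 52.07375084 52.51833769 52.96694624 53.60929963]
[ 8.66647319e-04 -7.68092163e-04  5.25189103e+01]
(array([525.15189306,  11.1623165 ]), np.float64(30.14365181251183), 70, np.float64(0.14347891353357767)) (array([524.59545152,  11.10728786]), np.float64(15.05698914619598), 89, np.float64(0.12428404132879756))
-0.7 (array([-0.00050368,  0.28692262, -0.00403808]), np.float64(0.6628240340802078))
0.87 (array([-0.00050368,  0.28692262, -0.00403808]), np.float64(-0.9071759659197921))
-2.27 (array([-0.00050368,  0.28692262, -0.00403808]), np.float64(2.232824034080208))
```

View pics/w4.png

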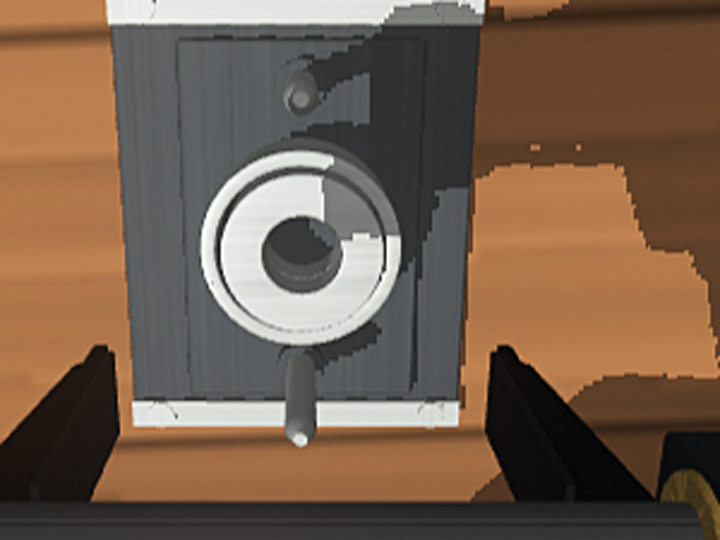

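The second ring is seated: its top is 4.0 mm above the rim and level (crop centre (300,247)). On to the plate.

>>> step_arm(
  increments=[
    {"slide": [0, 0.057, 0], "roll": 0.13},
    {"slide": [0, 0.115, 0], "roll": 0.27},
    {"slide": [0, 0.172, 0], "roll": 0.4},
    {"slide": [0, 0.23, 0], "roll": 0.53},
    {"slide": [0, 0.287, 0], "roll": 0.661},
  ],
  fingers=0.6,
)

```text
t: 21.82
eef_pos: [511.8, -276.8, 174.2]
tcp_rot: [3.141, 0.003, -0.703]
ft_force: [1.9, 0.5, 1.0]
opening: 0.601
grip_force: 0.0
```

>>> step_arm(
  increments=[
    {"slide": [0, 0, 0], "roll": 0},
    {"slide": [0, 0, 0], "roll": 0},
  ],
)

```text
t: 22.08
eef_pos: [512.1, -274.5, 174.5]
tcp_rot: [3.141, 0.003, -0.698]
ft_force: [-0.1, 0.9, 0.0]
opening: 0.6
grip_force: 0.0
```

Run:
```python
from h import *
im=shot("wrist"); s=state(); print(s["eef_pos"],s["tcp_rot"],s["opening"],s["ft_force"]); save(im,"w5",s=1.2)
C=cloud(im); z=C[...,2]; d=np.hypot(C[...,0]-512,C[...,1]+275)
m=(z>48)&(z<60)&(d<60); w=C[m][:,:2].astype(np.float32); print(len(w)); 
if len(w)>5: print("handle",cv2.minAreaRect(w))
hsv=cv2.cvtColor(im["color"],cv2.COLOR_RGB2HSV)
m=(z>5)&(z<16)&(d<110)&(hsv[...,1]<60); w=C[m][:,:2].astype(np.float32); print("plate",cv2.minAreaRect(w))
```

```text
[ 512.34547228 -274.05081823  174.95299718] [ 3.14150863e+00  2.03468138e-03 -6.96913365e-01] 0.6004094074103898 [ 0.66956519 -0.65497315 -0.31703281]
832
handle ((514.4031982421875, -276.75762939453125), (15.899188995361328, 43.29692077636719), 49.64680862426758)
plate ((489.30419921875, -305.1922607421875), (125.74697875976562, 159.61468505859375), 50.10041046142578)
```

View pics/w5.png

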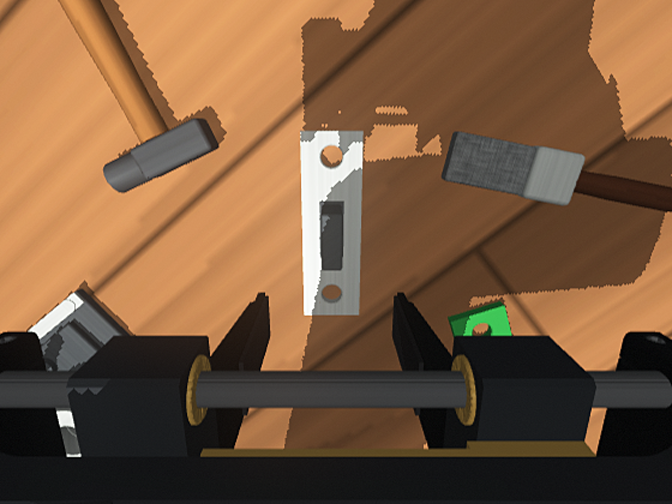

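Run:
```python
from h import *
im=shot("wrist"); s=state(); p=s["eef_pos"]; yaw=s["tcp_rot"][2]; print(p,yaw)
uv=np.array([[331,156],[331,293]])/1.2; w=at_z(im,uv,10)[:,:2]; out=[]
for c in w: 
    r=circ(im,c,10,5,13,9,-1); print(c,r); out.append(r[0])
a,b=out; d=a-b; print("axis",np.arctan2(d[1],d[0]),np.hypot(*d),(a+b)/2)
c=toolR(yaw)[:2,:2]@[1.5,.55]; t=(a+b)/2-c; print("true",t,go(p,yaw,[*t,15],np.arctan2(d[1],d[0])))
```

```text
[ 512.54689834 -273.84544341  175.27992324] -0.6964165659253516
[ 560.3150842  -314.36692303] (array([ 559.91593128, -314.91519803]), np.float64(9.272811492395682), 70, np.float64(0.1392367101323373))
[ 469.00708252 -238.15682179] (array([ 468.56246502, -238.59283385]), np.float64(9.130032923025583), 67, np.float64(0.1528180724400663))
axis -0.6959933178374544 119.0401573830195 [ 514.23919815 -276.75401594]
true [ 513.44128951 -275.36987657] (array([0.00166401, 0.00059573, 0.16027992]), np.float64(-0.0004232480878971767))
```

>>> step_arm(
  increments=[
    {"slide": [0.0017, 0.0006, 0.055], "roll": 0},
    {"slide": [0.0017, 0.0006, 0.11], "roll": 0},
    {"slide": [0.0017, 0.0006, 0.15], "roll": 0},
    {"slide": [0.0017, 0.0006, 0.16], "roll": 0},
    {"slide": [0.0017, 0.0006, 0.16], "roll": 0},
  ],
)

```text
t: 22.8
eef_pos: [514.0, -276.1, 16.4]
tcp_rot: [3.142, 0.0, -0.697]
ft_force: [0.1, -0.6, 0.3]
opening: 0.603
grip_force: 0.0
```

>>> step_arm(
  increments=[
    {"slide": [0, 0, 0], "roll": 0},
    {"slide": [0, 0, 0], "roll": 0},
    {"slide": [0, 0, 0], "roll": 0},
    {"slide": [0, 0, 0], "roll": 0},
    {"slide": [0, 0, 0], "roll": 0},
  ],
  fingers=0,
)

```text
t: 23.42
eef_pos: [513.7, -276.7, 16.2]
tcp_rot: [-3.142, -0.0, -0.698]
ft_force: [-0.5, 0.1, 3.5]
opening: 0.167
grip_force: 30.0
```

>>> step_arm(
  increments=[
    {"slide": [0, 0, -0.03], "roll": 0},
    {"slide": [0, 0, -0.08], "roll": 0},
    {"slide": [0, 0, -0.115], "roll": 0},
    {"slide": [0, 0, -0.115], "roll": 0},
  ],
)

```text
t: 23.92
eef_pos: [514.1, -277.0, 132.4]
tcp_rot: [-3.141, -0.003, -0.698]
ft_force: [-0.1, -0.0, -7.6]
opening: 0.162
grip_force: 30.0
```

>>> step_arm(
  increments=[
    {"slide": [-0.025, -0.032, 0], "roll": -0.09},
    {"slide": [-0.06, -0.077, 0], "roll": -0.22},
    {"slide": [-0.095, -0.122, 0], "roll": -0.36},
    {"slide": [-0.13, -0.167, 0], "roll": -0.5},
    {"slide": [-0.16, -0.206, 0], "roll": -0.6},
  ],
)

```text
t: 24.55
eef_pos: [522.2, -13.9, 128.7]
tcp_rot: [-3.141, 0.004, -0.094]
ft_force: [0.2, -0.0, -6.6]
opening: 0.168
grip_force: 30.0
```

>>> step_arm(
  increments=[
    {"slide": [-0.0008, -0.015, 0], "roll": -0.03},
    {"slide": [-0.0017, -0.0282, 0], "roll": -0.061},
    {"slide": [-0.0017, -0.0282, 0], "roll": -0.061},
    {"slide": [-0.0017, -0.0282, 0], "roll": -0.061},
    {"slide": [-0.0017, -0.0282, 0], "roll": -0.061},
  ],
)

```text
t: 25.18
eef_pos: [524.5, 11.4, 130.9]
tcp_rot: [3.141, -0.0, -0.039]
ft_force: [0.4, 0.4, -6.5]
opening: 0.167
grip_force: 30.0
```

Run:
```python
from h import *
im=shot("wrist"); s=state(); print(s["eef_pos"],s["tcp_rot"],s["ft_force"]); save(im,"w6",s=1.4); np.save("w6.npy",im,allow_pickle=True)
im2=shot("wrist");
```

```text
[524.57749292  11.48872423 130.97927725] [ 3.14144741e+00 -1.79451587e-04 -3.85565917e-02] [-0.18515283  0.73713996 -7.20125372]
```

View pics/w6.png

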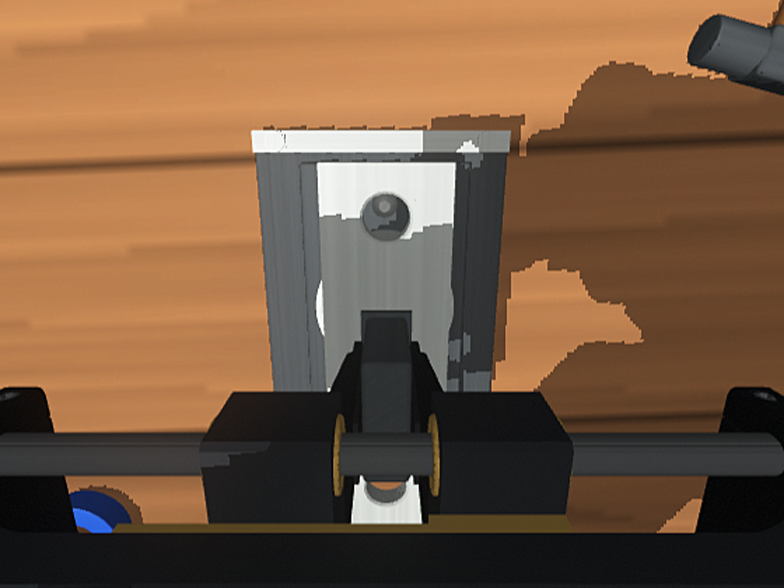

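Run:
```python
from h import *
im=np.load("w6.npy",allow_pickle=True).item()
for zz in(124,125):
    r=circ(im,at_z(im,[[386/1.4,217/1.4]],zz)[0,:2],zz,6,13,9,-1); print(zz,r)
print("stud tip",at_z(im,[[385/1.4,205/1.4]],90))
C=cloud(im);z=C[...,2]
uv=np.array([[345,180],[345,290],[430,180],[430,290]])/1.4; print(by_depth(im,uv))
```

```text
124 (array([584.22310779,   8.75972012]), np.float64(8.966161260874959), 102, np.float64(0.040131329536921))
125 (array([584.3120019 ,   8.74658243]), np.float64(8.956383700429186), 103, np.float64(0.14529391707203487))
stud tip [[584.95908243   8.81459735  90.        ]]
[[598.03553395  22.92270829 122.72429593]
 [556.32029323  25.50358497 123.13625148]
 [596.85879318  -8.14605963 122.59611945]
 [555.19518627  -7.62086419 123.57220554]]
```

Hole at (386,217) with the stud tip visible inside it. Offsets are under 1 mm against 3 mm clearance, so I'm lowering.

>>> step_arm(
  increments=[
    {"slide": [0.0004, -0.0006, 0.01], "roll": 0},
    {"slide": [0.0004, -0.0006, 0.02], "roll": 0},
    {"slide": [0.0004, -0.0006, 0.027], "roll": 0},
    {"slide": [0.0004, -0.0006, 0.034], "roll": 0},
    {"slide": [0.0004, -0.0006, 0.034], "roll": 0},
  ],
)

```text
t: 25.9
eef_pos: [524.7, 12.8, 96.4]
tcp_rot: [3.142, 0.001, -0.037]
ft_force: [0.5, 0.4, -5.6]
opening: 0.169
grip_force: 30.0
```

>>> step_arm(
  increments=[
    {"slide": [0, 0, 0.006], "roll": 0},
    {"slide": [0, 0, 0.012], "roll": 0},
    {"slide": [0, 0, 0.018], "roll": 0},
    {"slide": [0, 0, 0.021], "roll": 0},
    {"slide": [0, 0, 0.021], "roll": 0},
  ],
)

```text
t: 26.52
eef_pos: [524.9, 12.8, 75.7]
tcp_rot: [3.142, 0.0, -0.037]
ft_force: [-0.1, 0.1, -6.8]
opening: 0.166
grip_force: 30.0
```

>>> step_arm(
  increments=[
    {"slide": [0, 0.0004, 0.001], "roll": 0},
    {"slide": [0, 0.0004, 0.001], "roll": 0},
    {"slide": [0, 0.0004, 0.001], "roll": 0},
  ],
)

```text
t: 26.9
eef_pos: [525.0, 12.4, 75.1]
tcp_rot: [3.141, -0.0, -0.037]
ft_force: [-0.1, -0.6, -7.3]
opening: 0.167
grip_force: 30.0
```

>>> step_arm(
  increments=[
    {"slide": [0, 0, 0.0006], "roll": 0},
    {"slide": [0, 0, 0.0006], "roll": 0},
    {"slide": [0, 0, 0.0006], "roll": 0},
  ],
)

```text
t: 27.28
eef_pos: [524.9, 12.4, 74.4]
tcp_rot: [3.142, 0.0, -0.037]
ft_force: [1.0, -0.7, -5.8]
opening: 0.171
grip_force: 30.0
```

Bearing on the column is about to start, so I'll release and back off straight up.

>>> step_arm(
  increments=[
    {"slide": [0, 0, 0], "roll": 0},
    {"slide": [0, 0, 0], "roll": 0},
    {"slide": [0, 0, 0], "roll": 0},
    {"slide": [0, 0, 0], "roll": 0},
  ],
  fingers=0.5,
)

```text
t: 27.78
eef_pos: [525.1, 12.4, 74.5]
tcp_rot: [3.141, -0.0, -0.037]
ft_force: [-0.7, -0.1, 0.3]
opening: 0.485
grip_force: 0.0
```

>>> step_arm(
  increments=[
    {"slide": [0, 0, -0.02], "roll": 0},
    {"slide": [0, 0, -0.06], "roll": 0},
    {"slide": [0, 0, -0.11], "roll": 0},
    {"slide": [0, 0, -0.14], "roll": 0},
    {"slide": [0, 0, -0.14], "roll": 0},
  ],
)

```text
t: 28.4
eef_pos: [525.7, 12.4, 216.4]
tcp_rot: [3.141, -0.004, -0.037]
ft_force: [0.8, -0.8, -0.6]
opening: 0.498
grip_force: 0.0
```

>>> step_arm(
  increments=[
    {"slide": [0, 0, 0], "roll": 0},
    {"slide": [0, 0, 0], "roll": 0},
  ],
)

```text
t: 28.65
eef_pos: [524.5, 12.4, 213.2]
tcp_rot: [-3.142, 0.002, -0.037]
ft_force: [-0.5, 0.0, -0.3]
opening: 0.499
grip_force: 0.0
```

Run:
```python
from h import *
im=shot("wrist"); s=state(); print(s["eef_pos"],s["ft_force"]); save(im,"w7",s=1.4)
C=cloud(im); z=C[...,2]; R=toolR(-.037)[:2,:2]; q=(C[...,:2]-[525.1,11.6])@R
m=(abs(q[...,0])<76)&(abs(q[...,1])<21)&(z>55)&(z<75)&((abs(q[...,0])>26)|(abs(q[...,1])>12)); p=C[m]; k=q[m]
print(len(p),np.percentile(p[:,2],[5,50,95])); a=np.linalg.lstsq(np.c_[k,np.ones(len(k))],p[:,2],rcond=None)[0]; print(a)
```

```text
[524.58468648  12.41705651 213.27960145] [-0.37154654 -0.34102033  0.50562675]
4708 [65.165681   66.50895663 67.75752277]
[ 1.79014918e-03 -2.03872031e-04  6.64378295e+01]
```

View pics/w7.png

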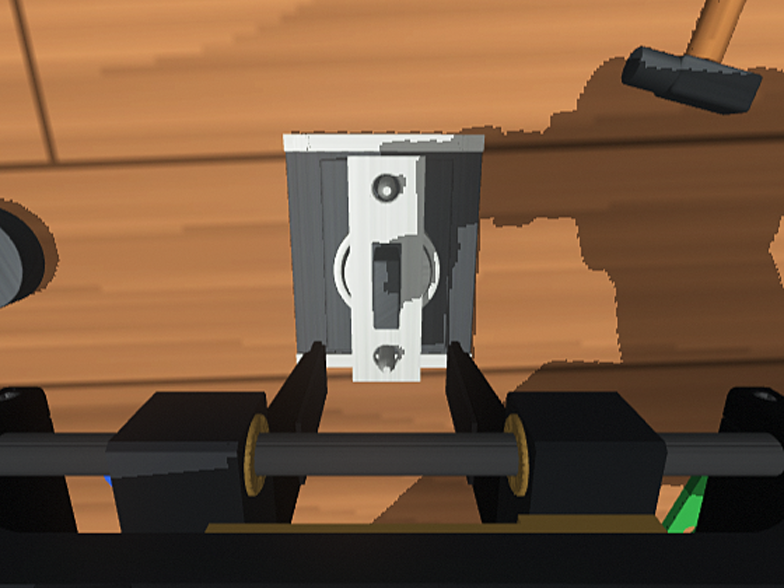

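The plate is flat (slope under 0.002). Its top reads 66.5 mm with the same −1.5 mm depth offset as the ring column, so it is really at 68 mm. Both studs show through its holes at (387,187) and (386,356). Handing in.

```bash
python3 -c "
from cell import env
print(env.job_done())"
```

```text
the job is handed in; nothing more can be done
None
```

The job is handed in at about 29 s: both bright rings are stacked flat and fully home in the tube, the clamp plate rests flat on them over both studs, and the gripper is clear; no verdict was returned.

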